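# Lay out a stripped fishing reel

## Robot

A 6-joint arm with a two-finger parallel gripper is mounted at the origin on the work surface. World frame = base frame: x ahead of the robot, y to its left, z up, the work surface at z = 0. Lengths are in m, angles in degrees, forces in N, time in s.
With the tool pointing down it reaches from about 0.375 to 0.9 m from the base axis. Payload 3.1 kg.
Tool frame: the origin (TCP) lies between the finger pads; the fingertips stand 11 mm ahead of it and the grasp point (between the pads) lies 8 mm behind it; z points along the fingers, y is the line along which they close (so a half turn about z gives the same grasp; the last joint's range is limited). The gripper opens to 87 mm and grips with 3 to 60 N. Pads are 19 mm wide; open, the fingers measure 117 mm over their backs; the gripper's body (75 mm by 190 mm) begins 51 mm behind the grasp point.
Start: joints at [56.694, 30.224, 82.088, -0, 67.689, -10.227], TCP at [0.245, 0.575, 0.234] pointing down, gripper open.
Joint ranges: [-176.69, 176.69], [-43.24, 126.21], [12.49, 139.97], [-82, 262], [0, 151.66], [-163.58, 163.58]. Speed limits (degrees/s): [159.86, 159.86, 180, 180, 180, 180].

## Interface

Orientations are given as a 3x3 rotation matrix whose columns are the frame's x, y, z axes.
In Python, from rig import bot, viewer, workorder, nets gives the robot as it stands. The module is installed in compiled form; this text tells all that it offers.
- The arm moves only by the tool move_arm, never from a script. Its argument "increments" is a list of rows, each a list of 7 numbers: the shift along the tool's x, y, z normalised to -1 to 1, where 1 is 0.3 m, then the turn, a rotation vector about the tool's x, y, z normalised to -1 to 1, where 1 is pi rad, then the opening, from 0 (shut) to 1 (fully open). In form: [[tx, ty, tz, wx, wy, wz, grip], ...]. A call has 1 to 10 rows; each row is the pose to reach, as a shift and turn from the pose commanded when the call began, along the tool's axes at that moment, turning the shorter way round; what a row does not reach only later rows make up. A row lasts 1/12 s, in which the tool goes at most 41.7 mm and 7.16 degrees, less where a joint would pass 70% of its speed; a pose out of reach is approached as far as the arm can. A call with a number of a shift or a turn outside -1 to 1 is refused whole. A call with a gripper value outside its range is refused whole. The fingers move at their own pace and stop on an object; the grip force is fixed at half the most. Time passes only in rows, so rows that repeat a pose let the fingers close. It gives the time, the measured TCP pose, the force, the opening and the grip force at its end, in the units of the state.
- bot.read_state(): the state, without advancing time (a new reading comes with each control period).
- viewer.capture(name): name is "side" or "top" or "wrist"; returns a dict with "image" (384x512x3 uint8, blue, green, red), "K" (3x3 intrinsics, pixels), "eye" and "orientation" of the camera in the world. Camera axes: x right, y up, looking along -z (the intrinsics and any distortion apply to the point x, -y, -z); pixel columns grow to the right and rows downward; lengths in m; the calibration is good to about 2 mm. A picture is of the moment at which its call begins. There is no depth.
- workorder.hand_in(): hands the job in; it is judged then, once.
Trained networks look in the newest picture that a camera, given by its name, has taken for a name from the list of things; names that differ only in an ending like _2 or _b are one class to them, and where a whole thing is asked for, a point or a joint stands for the part that bears it (a point fixed in the world has none). Each returns a list of dicts, best first, with "conf" (0 to 1); they miss things now and then, are a little off and sometimes report something else, mostly with a low value. They report only what shows in the picture. A call takes as long as a camera call.
- nets.find_in(camera, thing): "location" ([column, row] in pixels, amid what is visible of it).
The state is a dict: "time_s": time; "joint_positions": joint angles; "qvel": joint speeds; "tau": joint torques, N m; "position": TCP position; "tcp_rot": TCP orientation; "force": force on the tool from outside, world axes, zero at the start; "moment": the same for the moment, N m; "opening": opening from 0.0 (shut) to 1.0 (fully open); "grasp_force": force on a finger pad.
Only numpy, scipy, OpenCV 4.12 (cv2) and the standard library are available. Lean on these libraries where they do the work, as an engineer would, in place of code of your own. Each camera call takes 0.05 s, during which the arm holds its last target. There are 200 camera calls.

## Task

Take the stack of stripped reel parts apart from the top down, one part at a time, leaving the rest of the stack standing until its turn: put the brass thumb nut in the round white dish, then the bearing in the square dark steel tray, then the toothed ratchet wheel flat in the recess of the wooden block, and last the brown spool drum over the upright pin, right down on its base. Every part should lie flat, the same way up as now, and be let go; leave the yellow lure box and the crank handle where they are.

Things in the scene. Friction and masses are not known exactly. Their poses are not given: they have to be found in the camera images.
- nut_mid (a point): brass thumb nut, top of the stack: knurled round 22 mm across up to 13 mm high, then a 14 mm boss, 16 mm high overall; it stands on the bearing. The point is its centre, 8 mm above its underside; z is its axis, up.
- bearing_mid (a point): sealed ball bearing, second in the stack: plain steel cylinder with a black flat top, 34 mm across, 18 mm high; it stands on the ratchet wheel. The point is its centre, 9 mm above its underside; z is its axis, up.
- wheel_mid (a point): steel ratchet wheel with teeth all round, third in the stack: 48 mm across, 14 mm high, flat top and bottom; it lies on the spool drum. The point is its centre, 7 mm above its underside; z is its axis, up.
- drum_mid (a point): brown bakelite spool drum, bottom of the stack, standing on the counter: two 64 mm flanges with a slightly narrower (58 mm) waist, 26 mm high, with an open bore 26 mm wide right through. The point is its centre, 13 mm above its underside; z is its axis, up. Underside heights in the stack at the start: drum 0, wheel 26, bearing 40, nut 58 mm.
- dish: place of the nut: small round white dish fixed to the counter, 52 mm across, 46 mm inside, inner floor 3 mm and rim 8 mm above the counter. Origin: centre of its underside, on the counter; z up.
- tray: place of the bearing: square dark steel tray fixed to the counter, 66 x 66 mm, 60 x 60 mm inside, inner floor 3 mm and rim 8 mm above the counter. Origin: centre of its underside, on the counter; z up.
- seat: place of the ratchet wheel: square wooden block fixed to the counter, 90 x 90 x 12 mm, with a round flat-bottomed recess 64 mm wide and 4 mm deep in its middle, lined with grey felt (recess floor 8 mm above the counter). Origin: centre of its underside, on the counter; z up.
- spindle: place of the spool drum: green square base 80 x 80 x 10 mm fixed to the counter, with an upright steel pin 8 mm thick in its middle whose top is 53 mm above the counter. Origin: centre of its underside, on the counter; z up.
- lure_box: yellow plastic lure box, shut and loose, 67 x 107 mm, 29 mm high; leave alone. Origin: centre of its underside; y along its length.
- crank: loose steel crank handle lying flat, 95 mm long, with a black knob 29 mm high near its +x end; leave alone. Origin: underside, middle of its arm; x along its length.

How it is judged:
By the outcome, as a careful person would: the job done as asked, in the order asked, and still so for the second after the job is handed in, with the robot touching nothing.
It also fails if it takes over 120 s, if anything falls off the work surface, if the arm or the gripper's body presses on something with over 40 N, if the wrist force passes 120 N, or if a joint passes its speed limit or range.

## Working session

There is one attempt and no reset: what is moved stays moved. The work goes in short steps, Python scripts to look and compute and a tool call to move; the robot and the scene stay as the last step left them, time stands still between calls to the robot, and variables do not carry over. Pictures are saved under pics/ and viewed, at most 14 in all, crops included, and the job is handed in when it is done.

Besides the shell and the picture viewer there is one more tool, called as name(argument=value, ...) on one line, values as JSON. move_arm: Moves the arm, as the interface text tells. Its arguments: {"type":"object","properties":{"increments":{"type":"array"}},"required":["increments"]}

```bash
mkdir -p pics; cat > h.py <<'E'
from rig import bot, viewer, workorder, nets
import numpy as np, cv2
def ray(c,uv):
    K=np.array(c["K"]);d=np.linalg.inv(K)@[uv[0],uv[1],1.]
    d=np.array(c["orientation"])@[d[0],-d[1],-d[2]]
    return np.array(c["eye"]),d
def at(c,uv,z):
    e,d=ray(c,uv);return e+d*(z-e[2])/d[2]
def proj(c,p):
    q=np.array(c["orientation"]).T@(np.array(p)-c["eye"]);q=np.array([q[0],-q[1],-q[2]])
    u=np.array(c["K"])@q;return u[:2]/u[2]
E
python3 - <<'E'
from h import *
s=bot.read_state();print(s["position"],np.round(s["tcp_rot"],3).tolist(),s["opening"])
Z=dict(nut_mid=.066,bearing_mid=.049,wheel_mid=.033,drum_mid=.013,dish=.003,tray=.003,seat=.01,spindle=.01,lure_box=.029,crank=.01)
ims=[]
for cam in ["top","side"]:
    c=viewer.capture(cam);ims.append(c["image"]);print(cam,np.round(c["eye"],3),c.keys())
    for t,z in Z.items():
        r=nets.find_in(cam,t)[:2]
        for q in r: print(t,round(q["conf"],2),np.round(q["location"]),np.round(at(c,q["location"],z),4))
    cv2.imwrite(f"pics/{cam}0.png",c["image"])
E
```

```text
[0.24457447 0.57440325 0.23258144] [[-0.92, 0.392, -0.001], [0.392, 0.92, -0.002], [0.0, -0.002, -1.0]] 1.00253227758324
top [0.474 0.017 1.372] dict_keys(['image', 'K', 'eye', 'orientation'])
nut_mid 0.47 [243. 211.] [0.4894 0.0223 0.066 ]
dish 0.52 [205. 172.] [0.6168 0.1381 0.003 ]
tray 0.62 [114. 218.] [0.4803 0.4194 0.003 ]
tray 0.59 [373. 204.] [ 0.4999 -0.382   0.003 ]
seat 0.92 [290. 155.] [ 0.6602 -0.1276  0.01  ]
seat 0.69 [242. 212.] [0.4895 0.0268 0.01  ]
spindle 0.57 [115. 218.] [0.4799 0.4155 0.01  ]
spindle 0.34 [377. 202.] [ 0.5075 -0.3925  0.01  ]
lure_box 0.95 [184. 226.] [0.4492 0.2029 0.029 ]
crank 0.65 [315. 225.] [ 0.4404 -0.1991  0.01  ]
side [-0.039 -0.673  0.774] dict_keys(['image', 'K', 'eye', 'orientation'])
nut_mid 0.29 [231. 223.] [ 0.4379 -0.0343  0.066 ]
bearing_mid 0.67 [234. 211.] [0.4841 0.0129 0.049 ]
wheel_mid 0.53 [236. 215.] [0.4907 0.0115 0.033 ]
drum_mid 0.82 [231. 221.] [0.4768 0.0172 0.013 ]
drum_mid 0.21 [184. 195.] [0.4448 0.1981 0.013 ]
dish 0.49 [242. 181.] [0.6259 0.1491 0.003 ]
tray 0.87 [355. 318.] [ 0.4921 -0.3923  0.003 ]
seat 0.87 [315. 222.] [ 0.6494 -0.1299  0.01  ]
seat 0.68 [355. 318.] [ 0.4876 -0.3951  0.01  ]
spindle 0.6 [159. 160.] [0.4851 0.407  0.01  ]
lure_box 0.72 [182. 191.] [0.4409 0.1954 0.029 ]
lure_box 0.71 [160. 163.] [0.4679 0.3664 0.029 ]
crank 0.47 [271. 272.] [ 0.4402 -0.1829  0.01  ]
```

```bash
python3 -c "
import cv2
a=cv2.imread('pics/top0.png')[120:260,90:410];b=cv2.imread('pics/side0.png')[130:350,130:400]
cv2.imwrite('pics/a.png',cv2.resize(a,(800,350),interpolation=2));cv2.imwrite('pics/b.png',cv2.resize(b,(736,600),interpolation=2))"
```

```text
(no output)
```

View pics/a.png

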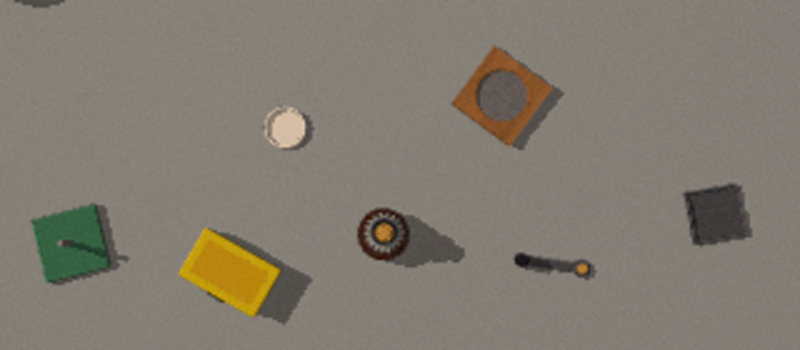

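View pics/b.png

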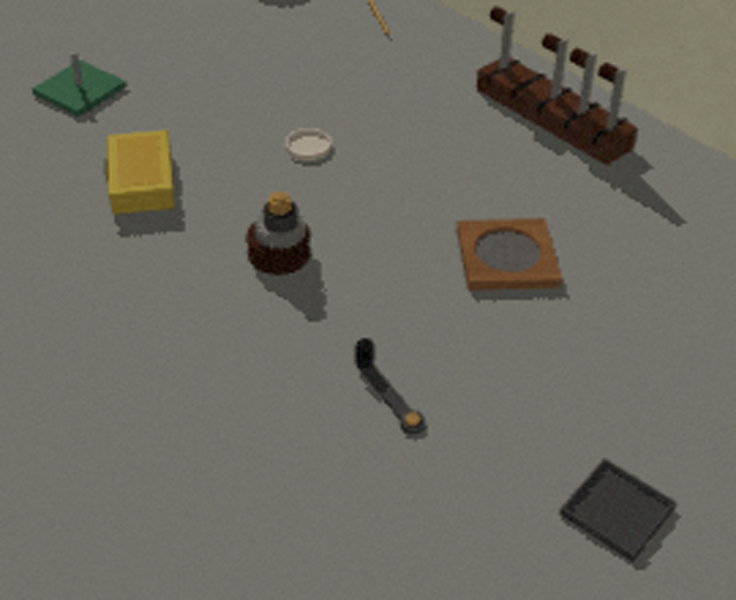

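Top view: the stack is at about (243,213), with the dish at (205,171), seat (291,158), tray (377,206) and green spindle base (119,217). The box and crank lie on either side of the stack. The side view agrees. I'll move above the stack.

move_arm(increments=[[-0.737, -0.69, -0.05, 0, 0, -0.1282, 1], [-0.737, -0.69, -0.05, 0, 0, -0.1282, 1], [-0.737, -0.69, -0.05, 0, 0, -0.1282, 1], [-0.737, -0.69, -0.05, 0, 0, -0.1282, 1], [-0.737, -0.69, -0.05, 0, 0, -0.1282, 1], [-0.737, -0.69, -0.05, 0, 0, -0.1282, 1], [-0.737, -0.69, -0.05, 0, 0, -0.1282, 1], [-0.737, -0.69, -0.05, 0, 0, -0.1282, 1], [-0.737, -0.69, -0.05, 0, 0, -0.1282, 1]])

```text
time_s: 1.85
position: [0.3688, 0.2951, 0.249]
tcp_rot: [[-1.0, 0.005, 0.001], [0.005, 1.0, -0.001], [-0.001, -0.001, -1.0]]
force: [-0.1, -0.4, -0.2]
opening: 1.001
grasp_force: 0.0
```

move_arm(increments=[[-0.407, -0.923, -0.05, 0, 0, 0, 1], [-0.407, -0.923, -0.05, 0, 0, 0, 1], [-0.407, -0.923, -0.05, 0, 0, 0, 1], [-0.407, -0.923, -0.05, 0, 0, 0, 1], [-0.407, -0.923, -0.05, 0, 0, 0, 1], [-0.407, -0.923, -0.05, 0, 0, 0, 1], [-0.407, -0.923, -0.05, 0, 0, 0, 1], [-0.407, -0.923, -0.05, 0, 0, 0, 1], [-0.407, -0.923, -0.05, 0, 0, 0, 1], [-0.407, -0.923, -0.05, 0, 0, 0, 1]])

```text
time_s: 2.68
position: [0.4891, 0.0217, 0.2633]
tcp_rot: [[-1.0, 0.001, -0.001], [0.001, 1.0, 0.001], [0.001, 0.001, -1.0]]
force: [0.2, -0.3, -0.4]
opening: 1.002
grasp_force: 0.0
```

```bash
python3 - <<'E'
from h import *
s=bot.read_state();print(s["position"],np.round(s["tcp_rot"],3).tolist(),s["force"],s["joint_positions"])
c=viewer.capture("wrist");print(c["eye"],np.round(c["orientation"],3).tolist(),c["K"])
for t,z in dict(nut_mid=.066,bearing_mid=.049,wheel_mid=.033,drum_mid=.013).items():
    for q in nets.find_in("wrist",t)[:2]: print(t,round(q["conf"],2),np.round(q["location"]),np.round(at(c,q["location"],z),4))
cv2.imwrite("pics/w1.png",c["image"])
E
```

```text
[0.48905454 0.0216853  0.26325808] [[-1.0, 0.001, -0.001], [0.001, 1.0, 0.001], [0.001, 0.001, -1.0]] [ 0.15678715 -0.30030257 -0.43964606] [-1.06043784e+01  1.75790915e+01  9.89464620e+01  6.82229393e-02
  6.35500768e+01 -1.00570362e+02]
[0.41311132 0.02134011 0.41402073] [[0.001, -0.96, -0.28], [1.0, 0.001, -0.001], [0.001, -0.28, 0.96]] [[266.34583402   0.         255.79499611]
 [  0.         266.34583402 189.99310859]
 [  0.           0.           1.        ]]
bearing_mid 0.72 [259. 164.] [0.4813 0.0265 0.049 ]
wheel_mid 0.88 [254. 153.] [0.4693 0.0187 0.033 ]
drum_mid 0.87 [259. 153.] [0.4718 0.0268 0.013 ]
```

View pics/w1.png

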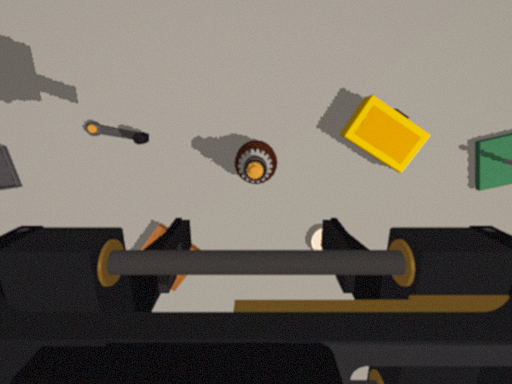

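Wrist view: the nut is at about (255,171), centred on the stack. The drum is at (256,162). The fingers show at the bottom, and the stack has clear space around it. Next I'll measure precisely by colour.

```bash
cat >> h.py <<'E'
def blob(img,lo,hi,near,r):
    h=cv2.cvtColor(img,cv2.COLOR_BGR2HSV);m=cv2.inRange(h,np.array(lo),np.array(hi))
    k=np.zeros_like(m);cv2.circle(k,tuple(int(round(v)) for v in near),r,255,-1);m&=k
    ys,xs=np.nonzero(m);
    if len(xs)==0: return None,0
    return np.array([(xs.min()+xs.max())/2,(ys.min()+ys.max())/2]),len(xs),np.array([xs.mean(),ys.mean()]),(xs.min(),xs.max(),ys.min(),ys.max())
E
python3 - <<'E'
from h import *
c=viewer.capture("top");im=c["image"]
T=dict(seat=([5,60,40],[25,255,255],(291,158),24,.012),spindle=([50,70,20],[90,255,255],(118,217),24,.01),
 dish=([0,0,165],[180,255,255],(205,171),14,.006),tray=([0,0,0],[180,255,75],(377,206),18,.004),nut=([10,130,120],[28,255,255],(243,213),9,.072),drum=([0,80,10],[12,255,140],(243,213),14,.024))
for t,(lo,hi,n,r,z) in T.items():
    b=blob(im,lo,hi,n,r)
    print(t,b[1], *( [np.round(at(c,b[0],z)[:2],4),np.round(at(c,b[2],z)[:2],4),b[3]] if b[1] else []))
w=viewer.capture("wrist")
for n,near,r,lo,hi,z in [("nut",(255,171),14,[10,130,120],[28,255,255],.071),("drum",(256,162),28,[0,80,10],[12,255,140],.02)]:
    b=blob(w["image"],lo,hi,near,r);print("w",n,b[1],b[3],at(w,b[2],z),at(w,b[0],z))
s=viewer.capture("side")
b=blob(s["image"],[10,130,120],[28,255,255],(232,205),10);print("s nut",b[1],b[3],at(s,b[2],.069))
E
```

```text
seat 595 [ 0.6508 -0.1299] [ 0.6512 -0.1296] (np.int64(271), np.int64(310), np.int64(138), np.int64(178))
spindle 642 [0.4839 0.4054] [0.4842 0.4054] (np.int64(103), np.int64(133), np.int64(202), np.int64(232))
dish 187 [0.62   0.1412] [0.6188 0.1397] (np.int64(196), np.int64(211), np.int64(163), np.int64(178))
tray 428 [ 0.4959 -0.3915] [ 0.4964 -0.3908] (np.int64(364), np.int64(388), np.int64(194), np.int64(217))
nut 0
drum 0
w nut 227 (np.int64(246), np.int64(262), np.int64(162), np.int64(178)) [0.48574055 0.02014222 0.071     ] [0.48546401 0.01981211 0.071     ]
w drum 455 (np.int64(235), np.int64(276), np.int64(141), np.int64(183)) [0.47502549 0.02400844 0.02      ] [0.48407928 0.02172594 0.02      ]
s nut 16 (np.int64(229), np.int64(235), np.int64(201), np.int64(204)) [0.48713367 0.02532978 0.069     ]
```

move_arm(increments=[[0.01, -0.002, 0.3, 0, 0, 0, 1], [0.01, -0.002, 0.45, 0, 0, 0, 0.6], [0.01, -0.002, 0.58, 0, 0, 0, 0.5], [0.01, -0.002, 0.624, 0, 0, 0, 0.45], [0.01, -0.002, 0.624, 0, 0, 0, 0.45], [0.01, -0.002, 0.624, 0, 0, 0, 0.45], [0.01, -0.002, 0.624, 0, 0, 0, 0.45]])

```text
time_s: 3.67
position: [0.4858, 0.0207, 0.0757]
tcp_rot: [[-1.0, -0.0, -0.003], [-0.0, 1.0, 0.0], [0.003, 0.0, -1.0]]
force: [0.1, -0.8, 0.1]
opening: 0.634
grasp_force: 0.0
```

```bash
python3 - <<'E'
from h import *
s=bot.read_state();print(s["position"],s["opening"])
w=viewer.capture("wrist")
p=proj(w,s["position"]);n=proj(w,[.486,.021,.071]);print(p,n)
b=blob(w["image"],[10,130,120],[28,255,255],n,22);print(b[1],b[3],at(w,b[2],.071))
x,y=int(n[0]),int(n[1]);im=w["image"][y-80:y+80,x-100:x+100]
cv2.imwrite("pics/w2.png",cv2.resize(im,None,fx=3,fy=3))
E
```

```text
[0.48579222 0.02069603 0.07567086] 0.6343933537235156
[256.27196193 239.35412975] [256.73225183 236.32122627]
960 (np.int64(238), np.int64(272), np.int64(215), np.int64(250)) [0.48357379 0.01990649 0.071     ]
```

View pics/w2.png

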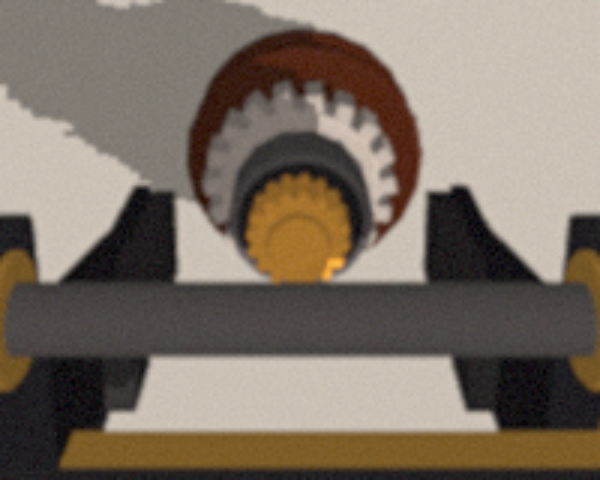

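The nut sits centred between the fingers, about 2 mm toward -x. I'll nudge over and close.

move_arm(increments=[[0.005, -0.001, 0, 0, 0, 0, 0.45], [0.005, -0.001, 0, 0, 0, 0, 0], [0.005, -0.001, 0, 0, 0, 0, 0], [0.005, -0.001, 0, 0, 0, 0, 0], [0.005, -0.001, 0, 0, 0, 0, 0], [0.005, -0.001, 0, 0, 0, 0, 0], [0.005, -0.001, 0, 0, 0, 0, 0], [0.005, -0.001, 0, 0, 0, 0, 0], [0.005, -0.001, 0, 0, 0, 0, 0], [0.005, -0.001, 0, 0, 0, 0, 0]])

```text
time_s: 4.55
position: [0.4854, 0.02, 0.0772]
tcp_rot: [[-1.0, 0.0, 0.002], [0.0, 1.0, -0.0], [-0.002, -0.0, -1.0]]
force: [-0.6, 0.7, 7.2]
opening: 0.226
grasp_force: 30.0
```

move_arm(increments=[[0, 0, -0.03, 0, 0, 0, 0], [0, 0, -0.08, 0, 0, 0, 0], [0, 0, -0.17, 0, 0, 0, 0], [0, 0, -0.27, 0, 0, 0, 0], [0, 0, -0.3, 0, 0, 0, 0], [0, 0, -0.3, 0, 0, 0, 0]])

```text
time_s: 5.05
position: [0.4865, 0.0198, 0.169]
tcp_rot: [[-1.0, -0.0, 0.006], [-0.0, 1.0, -0.001], [-0.006, -0.001, -1.0]]
force: [-0.4, -0.0, -0.5]
opening: 0.227
grasp_force: 30.0
```

```bash
python3 - <<'E'
from h import *
s=bot.read_state();print(s["position"],s["opening"],s["force"],s["grasp_force"])
w=viewer.capture("wrist");cv2.imwrite("pics/w3.png",w["image"][60:330,100:400])
E
```

```text
[0.48652384 0.01981007 0.16896964] 0.22710876231630905 [-0.39113814 -0.03265556 -0.46259544] 30.000017881393433
```

View pics/w3.png

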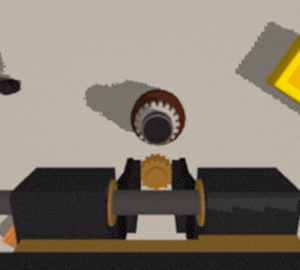

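The nut is held and the rest of the stack still stands. Moving to the dish.

move_arm(increments=[[-0.443, 0.402, 0, 0, 0, 0, 0], [-0.443, 0.402, 0, 0, 0, 0, 0], [-0.443, 0.402, 0, 0, 0, 0, 0], [-0.443, 0.402, 0, 0, 0, 0, 0], [-0.443, 0.402, 0, 0, 0, 0, 0], [-0.443, 0.402, 0.2, 0, 0, 0, 0], [-0.443, 0.402, 0.33, 0, 0, 0, 0], [-0.443, 0.402, 0.39, 0, 0, 0, 0], [-0.443, 0.402, 0.39, 0, 0, 0, 0], [-0.443, 0.402, 0.39, 0, 0, 0, 0]])

```text
time_s: 5.93
position: [0.6146, 0.1405, 0.0457]
tcp_rot: [[-1.0, 0.0, -0.009], [0.0, 1.0, -0.0], [0.009, -0.0, -1.0]]
force: [-0.5, -0.4, -0.1]
opening: 0.233
grasp_force: 30.0
```

```bash
python3 - <<'E'
from h import *
s=bot.read_state();print(s["position"],s["opening"],s["force"],s["grasp_force"])
w=viewer.capture("wrist");p=proj(w,[.6195,.1405,.003]);q=proj(w,s["position"]-[0,0,.011]);print(p,q)
im=w["image"].copy();x,y=int(p[0]),int(p[1])
cv2.imwrite("pics/w4.png",cv2.resize(im[y-90:y+60,x-90:x+90],None,fx=3,fy=3))
t=viewer.capture("side");x,y=proj(t,s["position"]).astype(int);cv2.imwrite("pics/s4.png",cv2.resize(t["image"][y-40:y+40,x-50:x+50],None,fx=6,fy=6,interpolation=2))
E
```

```text
[0.61460463 0.14047164 0.04565837] 0.23254292924148867 [-0.47428882 -0.38207294 -0.14536727] 30.000048279762268
[256.24167419 220.50368012] [256.24603732 231.88803427]
```

View pics/w4.png

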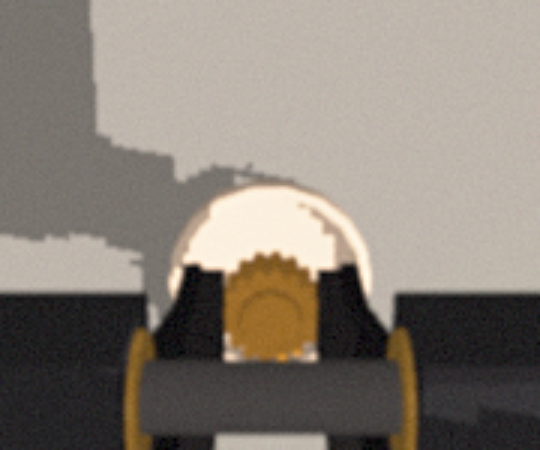

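View pics/s4.png

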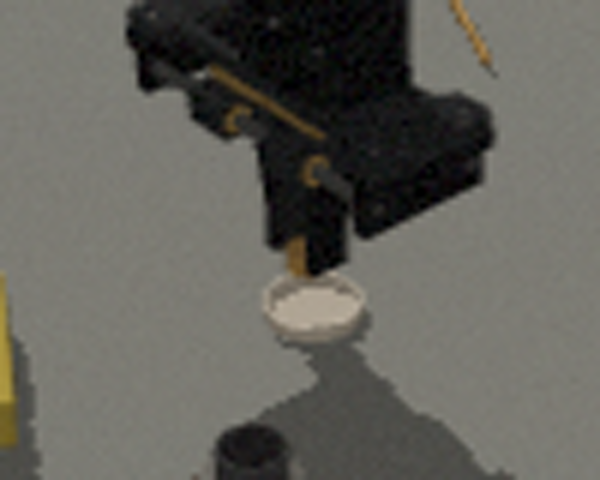

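Nut held level above the dish, both centred near column 256. Lowering.

move_arm(increments=[[-0.012, 0, 0.04, 0, 0, 0, 0], [-0.012, 0, 0.075, 0, 0, 0, 0], [-0.012, 0, 0.085, 0, 0, 0, 0], [-0.012, 0, 0.085, 0, 0, 0, 0], [-0.012, 0, 0.085, 0, 0, 0, 0]])

```text
time_s: 6.45
position: [0.6212, 0.1406, 0.024]
tcp_rot: [[-1.0, 0.0, -0.0], [0.0, 1.0, -0.0], [0.0, -0.0, -1.0]]
force: [0.8, 0.5, 0.3]
opening: 0.226
grasp_force: 30.0
```

move_arm(increments=[[0, 0, 0.005, 0, 0, 0, 0], [0, 0, 0.007, 0, 0, 0, 0], [0, 0, 0.007, 0, 0, 0, 0], [0, 0, 0.007, 0, 0, 0, 0]])

```text
time_s: 6.78
position: [0.6216, 0.1407, 0.0223]
tcp_rot: [[-1.0, 0.0, 0.001], [0.0, 1.0, 0.0], [-0.001, 0.0, -1.0]]
force: [-0.1, 0.5, 3.2]
opening: 0.233
grasp_force: 30.0
```

move_arm(increments=[[0, 0, 0.006, 0, 0, 0, 0.42], [0, 0, 0.006, 0, 0, 0, 0.42], [0, 0, 0.006, 0, 0, 0, 0.42], [0, 0, 0.006, 0, 0, 0, 0.42], [0, 0, 0.006, 0, 0, 0, 0.42], [0, 0, -0.1, 0, 0, 0, 0.42], [0, 0, -0.23, 0, 0, 0, 0.6], [0, 0, -0.36, 0, 0, 0, 0.6], [0, 0, -0.46, 0, 0, 0, 0.6], [0, 0, -0.46, 0, 0, 0, 0.6]])

```text
time_s: 7.62
position: [0.6259, 0.141, 0.167]
tcp_rot: [[-1.0, -0.0, 0.014], [-0.0, 1.0, 0.001], [-0.014, 0.001, -1.0]]
force: [1.4, -0.2, -0.3]
opening: 0.579
grasp_force: 0.0
```

```bash
python3 - <<'E'
from h import *
s=bot.read_state();print(s["position"],s["opening"],s["force"])
w=viewer.capture("wrist")
b=blob(w["image"],[10,130,120],[28,255,255],proj(w,[.62,.14,.015]),20);print(b[1],b[3],at(w,b[2],.017))
x,y=proj(w,[.62,.14,.003]).astype(int);cv2.imwrite("pics/w5.png",cv2.resize(w["image"][y-40:y+40,x-40:x+40],None,fx=4,fy=4))
E
```

```text
[0.62589296 0.14104857 0.16702794] 0.5793745030223306 [ 1.41870837 -0.23303667 -0.32088657]
258 (np.int64(247), np.int64(264), np.int64(165), np.int64(183)) [0.62088534 0.14025497 0.017     ]
```

View pics/w5.png

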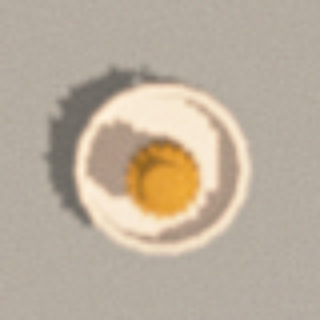

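The nut lies flat in the dish. Back to the stack.

move_arm(increments=[[0.454, -0.4, 0, 0, 0, 0, 0.75], [0.454, -0.4, 0, 0, 0, 0, 0.75], [0.454, -0.4, 0, 0, 0, 0, 0.75], [0.454, -0.4, 0, 0, 0, 0, 0.75], [0.454, -0.4, 0, 0, 0, 0, 0.75], [0.454, -0.4, 0, 0, 0, 0, 0.75], [0.454, -0.4, 0, 0, 0, 0, 0.75]])

```text
time_s: 8.25
position: [0.4844, 0.0203, 0.159]
tcp_rot: [[-1.0, 0.002, -0.001], [0.002, 1.0, 0.001], [0.001, 0.001, -1.0]]
force: [1.3, -0.8, -0.3]
opening: 0.749
grasp_force: 0.0
```

```bash
python3 - <<'E'
from h import *
s=bot.read_state();print(s["position"],s["opening"],s["force"])
w=viewer.capture("wrist")
b=blob(w["image"],[0,0,0],[180,255,70],proj(w,[.4845,.0205,.058]),17);print(b[1],b[3],at(w,b[2],.058),at(w,b[0],.058))
d=blob(w["image"],[0,80,10],[15,255,140],proj(w,[.4845,.0205,.02]),32);print(d[1],d[3],at(w,d[0],.02))
x,y=proj(w,[.4845,.0205,.058]).astype(int);cv2.imwrite("pics/w6.png",cv2.resize(w["image"][y-40:y+40,x-40:x+40],None,fx=5,fy=5));
E
```

```text
[0.48444264 0.02031283 0.15903204] 0.748530379410809 [ 1.28880856 -0.81835886 -0.26764084]
708 (np.int64(242), np.int64(270), np.int64(176), np.int64(209)) [0.48572326 0.02008737 0.058     ] [0.48437022 0.02026557 0.058     ]
830 (np.int64(229), np.int64(285), np.int64(154), np.int64(209)) [0.48291487 0.0214304  0.02      ]
```

View pics/w6.png

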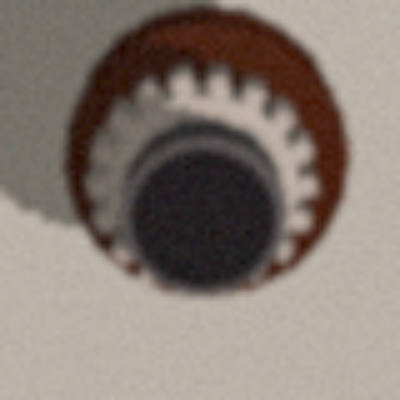

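move_arm(increments=[[-0.006, 0, 0.12, 0, 0, 0, 0.75], [-0.006, 0, 0.24, 0, 0, 0, 0.75], [-0.006, 0, 0.31, 0, 0, 0, 0.7], [-0.006, 0, 0.333, 0, 0, 0, 0.6], [-0.006, 0, 0.333, 0, 0, 0, 0.5], [-0.006, 0, 0.333, 0, 0, 0, 0], [-0.006, 0, 0.333, 0, 0, 0, 0], [-0.006, 0, 0.333, 0, 0, 0, 0], [-0.006, 0, 0.333, 0, 0, 0, 0], [-0.006, 0, 0.333, 0, 0, 0, 0]])

```text
time_s: 9.13
position: [0.4881, 0.0206, 0.0611]
tcp_rot: [[-1.0, 0.0, 0.003], [0.0, 1.0, -0.0], [-0.003, -0.0, -1.0]]
force: [1.1, 1.2, 4.0]
opening: 0.378
grasp_force: 30.0
```

move_arm(increments=[[0, 0, 0, 0, 0, 0, 0], [0, 0, 0, 0, 0, 0, 0]])

```text
time_s: 9.3
position: [0.4881, 0.0206, 0.0611]
tcp_rot: [[-1.0, 0.0, 0.003], [0.0, 1.0, -0.0], [-0.003, -0.0, -1.0]]
force: [0.4, 2.3, 6.9]
opening: 0.375
grasp_force: 30.0
```

move_arm(increments=[[0, 0, -0.02, 0, 0, 0, 0], [0, 0, -0.06, 0, 0, 0, 0], [0, 0, -0.15, 0, 0, 0, 0], [0, 0, -0.27, 0, 0, 0, 0], [0, -0.05, -0.33, 0, 0, 0, 0], [-0.01, -0.15, -0.33, 0, 0, 0, 0], [-0.01, -0.28, -0.33, 0, 0, 0, 0], [-0.01, -0.41, -0.33, 0, 0, 0, 0], [-0.01, -0.5, -0.33, 0, 0, 0, 0], [-0.01, -0.5, -0.33, 0, 0, 0, 0]])

```text
time_s: 10.13
position: [0.491, -0.1348, 0.1595]
tcp_rot: [[-1.0, 0.005, 0.003], [0.005, 1.0, -0.004], [-0.003, -0.004, -1.0]]
force: [0.1, 0.5, -1.6]
opening: 0.375
grasp_force: 30.0
```

move_arm(increments=[[-0.02, -0.13, 0, 0, 0, 0, 0], [-0.02, -0.26, 0, 0, 0, 0, 0], [-0.02, -0.39, 0, 0, 0, 0, 0], [-0.02, -0.52, 0, 0, 0, 0, 0], [-0.02, -0.65, 0, 0, 0, 0, 0], [-0.02, -0.78, 0, 0, 0, 0, 0], [-0.02, -0.865, 0, 0, 0, 0, 0], [-0.02, -0.872, 0.12, 0, 0, 0, 0], [-0.02, -0.872, 0.25, 0, 0, 0, 0], [-0.02, -0.872, 0.25, 0, 0, 0, 0]])

```text
time_s: 10.97
position: [0.4911, -0.3864, 0.0757]
tcp_rot: [[-1.0, 0.002, -0.012], [0.002, 1.0, 0.014], [0.012, 0.014, -1.0]]
force: [-2.0, 0.5, -2.5]
opening: 0.378
grasp_force: 30.0
```

```bash
python3 - <<'E'
from h import *
s=bot.read_state();print(s["position"],s["opening"],s["force"],s["grasp_force"])
w=viewer.capture("wrist");x,y=p=proj(w,[.496,-.391,.005]).astype(int);print(p,proj(w,s["position"]))
cv2.imwrite("pics/w7.png",cv2.resize(w["image"][y-75:y+75,x-90:x+90],None,fx=3,fy=3))
t=viewer.capture("top");x,y=proj(t,[.486,.021,.04]).astype(int)
cv2.imwrite("pics/t7.png",cv2.resize(t["image"][y-20:y+20,x-20:x+20],None,fx=8,fy=8))
E
```

```text
[ 0.49107569 -0.38638366  0.07570387] 0.3781800874673096 [-1.9726307   0.45289961 -2.54689522] 29.99975234270096
[249 208] [256.26888184 239.35011869]
```

View pics/w7.png

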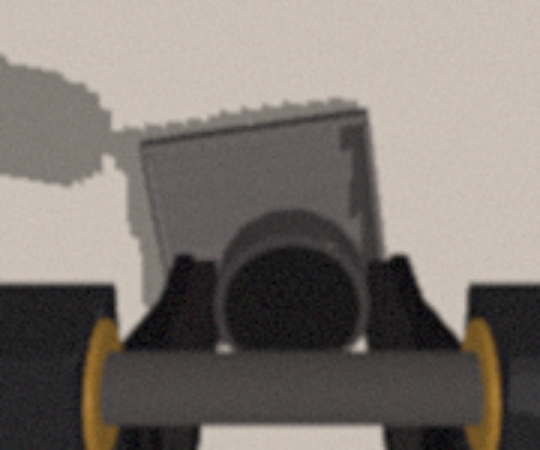

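Bearing held. The tray centre is near pixel (250,212), so the alignment is good.

move_arm(increments=[[-0.005, 0, 0.06, 0, 0, 0, 0], [-0.005, 0, 0.12, 0, 0, 0, 0], [-0.005, 0, 0.16, 0, 0, 0, 0], [-0.005, 0, 0.16, 0, 0, 0, 0], [-0.005, 0, 0.16, 0, 0, 0, 0], [-0.005, 0, 0.16, 0, 0, 0, 0]])

```text
time_s: 11.57
position: [0.4983, -0.3915, 0.0378]
tcp_rot: [[-1.0, -0.0, 0.002], [-0.0, 1.0, -0.002], [-0.002, -0.002, -1.0]]
force: [-0.3, -0.1, -1.2]
opening: 0.378
grasp_force: 30.0
```

View pics/t7.png

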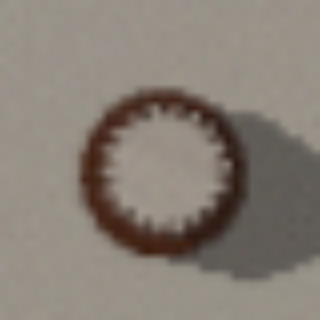

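The wheel and drum still stand concentric.

move_arm(increments=[[0, 0, 0.025, 0, 0, 0, 0], [0, 0, 0.04, 0, 0, 0, 0], [0, 0, 0.046, 0, 0, 0, 0], [0, 0, 0.046, 0, 0, 0, 0], [0, 0, 0.046, 0, 0, 0, 0]])

```text
time_s: 11.98
position: [0.4978, -0.3915, 0.0236]
tcp_rot: [[-1.0, -0.0, 0.001], [-0.0, 1.0, -0.001], [-0.001, -0.001, -1.0]]
force: [-1.6, 1.0, 8.4]
opening: 0.373
grasp_force: 30.0
```

```bash
python3 - <<'E'
from h import *
t=viewer.capture("top")
for z in (.025,):
  d=blob(t["image"],[0,80,10],[15,255,160],proj(t,[.486,.021,z]),16);print(d[1],d[3],at(t,d[0],z),at(t,d[2],z))
E
```

```text
121 (np.int64(233), np.int64(253), np.int64(204), np.int64(223)) [0.48315181 0.02235122 0.025     ] [0.48037845 0.02582636 0.025     ]
```

move_arm(increments=[[0, 0, -0.004, 0, 0, 0, 0.52], [0, 0, -0.004, 0, 0, 0, 0.52], [0, 0, -0.004, 0, 0, 0, 0.52], [0, 0, -0.004, 0, 0, 0, 0.52], [0, 0, -0.004, 0, 0, 0, 0.52], [0, 0, -0.1, 0, 0, 0, 0.6], [0, 0, -0.23, 0, 0, 0, 0.85], [0, 0, -0.36, 0, 0, 0, 0.85], [0, 0, -0.42, 0, 0, 0, 0.85], [0, 0, -0.42, 0, 0, 0, 0.85]])

```text
time_s: 12.87
position: [0.4998, -0.3935, 0.1534]
tcp_rot: [[-1.0, -0.0, 0.007], [-0.0, 1.0, -0.008], [-0.007, -0.008, -1.0]]
force: [0.1, -1.0, 0.6]
opening: 0.802
grasp_force: 0.0
```

```bash
python3 - <<'E'
from h import *
s=bot.read_state();print(s["position"],s["opening"],s["force"])
w=viewer.capture("wrist");x,y=proj(w,[.498,-.391,.005]).astype(int)
cv2.imwrite("pics/w8.png",cv2.resize(w["image"][y-45:y+45,x-45:x+45],None,fx=4,fy=4))
E
```

```text
[ 0.49983018 -0.39349662  0.15343677] 0.8024159461230357 [ 0.10148455 -1.02234402  0.57903603]
```

View pics/w8.png

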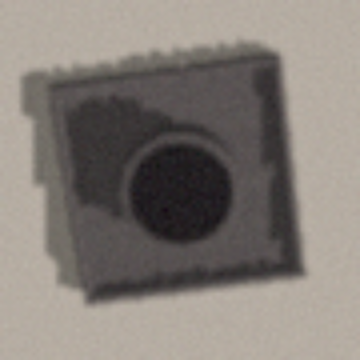

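The bearing is flat in the tray. Next is the wheel.

move_arm(increments=[[0.03, 0.13, 0, 0, 0, 0, 0.85], [0.03, 0.26, 0, 0, 0, 0, 0.85], [0.03, 0.39, 0, 0, 0, 0, 0.85], [0.03, 0.52, 0, 0, 0, 0, 0.85], [0.03, 0.65, 0, 0, 0, 0, 0.85], [0.03, 0.78, 0, 0, 0, 0, 0.85], [0.03, 0.9, 0, 0, 0, 0, 0.85], [0.03, 0.9, 0, 0, 0, 0, 0.85]])

```text
time_s: 13.58
position: [0.4845, -0.1137, 0.1461]
tcp_rot: [[-1.0, -0.005, -0.008], [-0.005, 1.0, 0.006], [0.008, 0.006, -1.0]]
force: [-0.2, -1.1, 0.1]
opening: 0.853
grasp_force: 0.0
```

move_arm(increments=[[0.017, 0.13, 0, 0, 0, 0, 0.85], [0.017, 0.26, 0, 0, 0, 0, 0.85], [0.017, 0.38, 0, 0, 0, 0, 0.85], [0.017, 0.46, 0, 0, 0, 0, 0.85], [0.017, 0.477, 0, 0, 0, 0, 0.85], [0.017, 0.477, 0, 0, 0, 0, 0.85], [0.017, 0.477, 0, 0, 0, 0, 0.85], [0.017, 0.477, 0, 0, 0, 0, 0.85]])

```text
time_s: 14.25
position: [0.4835, 0.0209, 0.1476]
tcp_rot: [[-1.0, 0.001, -0.001], [0.001, 1.0, -0.0], [0.001, -0.0, -1.0]]
force: [0.1, -0.7, 1.3]
opening: 0.846
grasp_force: 0.0
```

```bash
python3 - <<'E'
from h import *
s=bot.read_state();print(s["position"],s["opening"],s["force"])
w=viewer.capture("wrist")
d=blob(w["image"],[0,80,10],[15,255,140],proj(w,[.484,.0215,.024]),34);print(d[1],d[3],at(w,d[0],.024))
for q in nets.find_in("wrist","wheel_mid")[:1]: print(q["conf"],at(w,q["location"],.04))
E
```

```text
[0.48346964 0.02091341 0.14756891] 0.8464906426142467 [ 0.11435909 -0.67510027  1.31021321]
901 (np.int64(228), np.int64(285), np.int64(156), np.int64(214)) [0.48191534 0.02131808 0.024     ]
0.9 [0.47934384 0.02048234 0.04      ]
```

move_arm(increments=[[0.004, 0.001, 0.13, 0, 0, 0, 0.85], [0.004, 0.001, 0.24, 0, 0, 0, 0.85], [0.004, 0.001, 0.32, 0, 0, 0, 0.85], [0.004, 0.001, 0.348, 0, 0, 0, 0.8], [0.004, 0.001, 0.348, 0, 0, 0, 0.7], [0.004, 0.001, 0.348, 0, 0, 0, 0], [0.004, 0.001, 0.348, 0, 0, 0, 0], [0.004, 0.001, 0.348, 0, 0, 0, 0], [0.004, 0.001, 0.348, 0, 0, 0, 0], [0.004, 0.001, 0.348, 0, 0, 0, 0]])

```text
time_s: 15.18
position: [0.4832, 0.0222, 0.045]
tcp_rot: [[-1.0, -0.0, 0.003], [-0.0, 1.0, -0.001], [-0.003, -0.001, -1.0]]
force: [1.0, -1.2, 6.0]
opening: 0.537
grasp_force: 30.0
```

move_arm(increments=[[0, 0, 0, 0, 0, 0, 0], [0, 0, 0, 0, 0, 0, 0]])

```text
time_s: 15.35
position: [0.4832, 0.0222, 0.045]
tcp_rot: [[-1.0, -0.0, 0.003], [-0.0, 1.0, -0.001], [-0.003, -0.001, -1.0]]
force: [-1.0, -1.4, 6.8]
opening: 0.538
grasp_force: 30.0
```

move_arm(increments=[[0, 0, -0.02, 0, 0, 0, 0], [0, 0, -0.06, 0, 0, 0, 0], [0, 0, -0.15, 0, 0, 0, 0], [0, 0, -0.25, 0, 0, 0, 0], [-0.08, -0.07, -0.27, 0, 0, 0, 0], [-0.18, -0.16, -0.27, 0, 0, 0, 0], [-0.28, -0.25, -0.27, 0, 0, 0, 0], [-0.38, -0.34, -0.27, 0, 0, 0, 0], [-0.47, -0.43, -0.27, 0, 0, 0, 0], [-0.56, -0.507, -0.27, 0, 0, 0, 0]])

```text
time_s: 16.18
position: [0.6509, -0.1313, 0.1251]
tcp_rot: [[-1.0, 0.0, -0.0], [0.0, 1.0, -0.0], [0.0, -0.0, -1.0]]
force: [0.4, 0.5, -1.2]
opening: 0.536
grasp_force: 30.0
```

move_arm(increments=[[0, 0, 0, 0, 0, 0, 0], [0, 0, 0, 0, 0, 0, 0], [0, 0, 0.1, 0, 0, 0, 0], [0, 0, 0.16, 0, 0, 0, 0], [0, 0, 0.16, 0, 0, 0, 0], [0, 0, 0.16, 0, 0, 0, 0]])

```text
time_s: 16.68
position: [0.6478, -0.128, 0.0756]
tcp_rot: [[-1.0, -0.001, -0.005], [-0.001, 1.0, 0.002], [0.005, 0.002, -1.0]]
force: [0.1, -0.5, -1.6]
opening: 0.532
grasp_force: 30.0
```

```bash
python3 - <<'E'
from h import *
s=bot.read_state();print(s["position"],s["opening"],s["force"],s["grasp_force"])
w=viewer.capture("wrist");x,y=p=proj(w,[.651,-.130,.012]).astype(int);print(p,proj(w,s["position"]))
t=viewer.capture("top");a,b=proj(t,[.484,.021,.03]).astype(int)
A=cv2.resize(w["image"][y-80:y+60,x-80:x+80],None,fx=3,fy=3);B=cv2.resize(t["image"][b-20:b+20,a-20:a+20],(420,420))
cv2.imwrite("pics/w9.png",cv2.resize(np.hstack([A,B]),(780,363)))
E
```

```text
[ 0.64784194 -0.12795973  0.07561196] 0.5317408151732623 [ 0.12939089 -0.4586937  -1.58275209] 29.999739825725555
[253 208] [256.25100659 239.32381354]
```

View pics/w9.png

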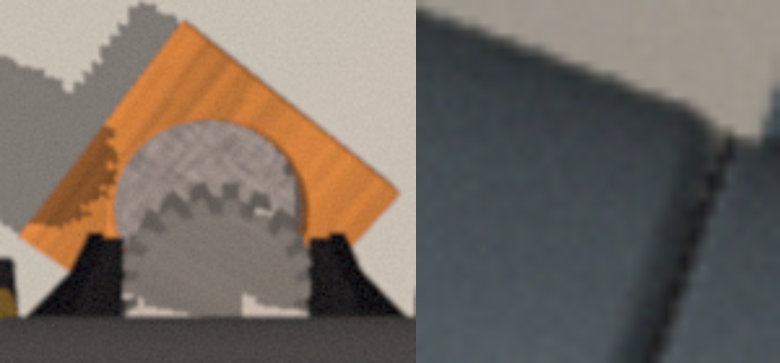

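The recess centre is within about 2 mm of the prediction, and the wheel is held flat. Lowering.

move_arm(increments=[[-0.006, 0.002, 0.06, 0, 0, 0, 0], [-0.006, 0.002, 0.12, 0, 0, 0, 0], [-0.006, 0.002, 0.14, 0, 0, 0, 0], [-0.006, 0.002, 0.145, 0, 0, 0, 0], [-0.006, 0.002, 0.145, 0, 0, 0, 0], [-0.006, 0.002, 0.145, 0, 0, 0, 0]])

```text
time_s: 17.28
position: [0.6527, -0.1293, 0.0345]
tcp_rot: [[-1.0, -0.0, 0.002], [-0.0, 1.0, -0.001], [-0.002, -0.001, -1.0]]
force: [0.6, -0.4, -1.7]
opening: 0.534
grasp_force: 30.0
```

move_arm(increments=[[0, 0, 0.015, 0, 0, 0, 0], [0, 0, 0.024, 0, 0, 0, 0], [0, 0, 0.026, 0, 0, 0, 0], [0, 0, 0.026, 0, 0, 0, 0], [0, 0, 0.026, 0, 0, 0, 0]])

```text
time_s: 17.7
position: [0.6526, -0.1294, 0.027]
tcp_rot: [[-1.0, 0.0, 0.002], [0.0, 1.0, -0.001], [-0.002, -0.001, -1.0]]
force: [-0.9, 0.5, 6.2]
opening: 0.537
grasp_force: 30.0
```

move_arm(increments=[[0, 0, -0.002, 0, 0, 0, 0.7], [0, 0, -0.002, 0, 0, 0, 0.7], [0, 0, -0.002, 0, 0, 0, 0.7], [0, 0, -0.002, 0, 0, 0, 0.7], [0, 0, -0.002, 0, 0, 0, 0.7], [0, 0, -0.1, 0, 0, 0, 0.8], [0, 0, -0.23, 0, 0, 0, 1], [0, 0, -0.36, 0, 0, 0, 1], [0, 0, -0.4, 0, 0, 0, 1], [0, 0, -0.4, 0, 0, 0, 1]])

```text
time_s: 18.53
position: [0.6548, -0.13, 0.1501]
tcp_rot: [[-1.0, -0.0, 0.009], [-0.0, 1.0, -0.003], [-0.009, -0.003, -1.0]]
force: [0.8, 0.2, -0.4]
opening: 0.963
grasp_force: 0.0
```

```bash
python3 - <<'E'
from h import *
s=bot.read_state();print(s["position"],s["opening"],s["force"])
w=viewer.capture("wrist");x,y=proj(w,[.653,-.129,.012]).astype(int)
cv2.imwrite("pics/w10.png",w["image"][y-60:y+60,x-60:x+60])
for q in nets.find_in("wrist","wheel_mid")[:1]: print(q["conf"],at(w,q["location"],.02))
E
```

```text
[ 0.65484129 -0.13004882  0.15011202] 0.963462332061261 [ 0.82333117  0.20396893 -0.37264626]
0.6 [ 0.65267025 -0.12972418  0.02      ]
```

move_arm(increments=[[0.1, 0.09, 0, 0, 0, 0, 1], [0.2, 0.18, 0, 0, 0, 0, 1], [0.3, 0.27, 0, 0, 0, 0, 1], [0.4, 0.36, 0, 0, 0, 0, 1], [0.5, 0.45, 0, 0, 0, 0, 1], [0.565, 0.505, 0, 0, 0, 0, 1], [0.565, 0.505, 0, 0, 0, 0, 1], [0.565, 0.505, 0, 0, 0, 0, 1], [0.565, 0.505, 0, 0, 0, 0, 1], [0.565, 0.505, 0, 0, 0, 0, 1]])

```text
time_s: 19.47
position: [0.4836, 0.0217, 0.1447]
tcp_rot: [[-1.0, 0.001, 0.0], [0.001, 1.0, -0.0], [-0.0, -0.0, -1.0]]
force: [0.1, 0.0, -0.2]
opening: 1.002
grasp_force: 0.0
```

```bash
python3 - <<'E'
from h import *
s=bot.read_state();print(s["position"],s["opening"],s["force"])
w=viewer.capture("wrist")
d=blob(w["image"],[0,80,10],[15,255,150],proj(w,[.483,.0215,.026]),40);print(d[1],d[3],at(w,d[0],.026))
x,y=proj(w,[.483,.0215,.026]).astype(int)
B=w["image"][y-60:y+60,x-60:x+60]
cv2.imwrite("pics/fin.png",cv2.resize(np.hstack([cv2.imread("pics/w10.png"),B]),None,fx=3,fy=3))
E
```

```text
[0.4836107  0.02169582 0.14465751] 1.0019532470563468 [ 0.06792432  0.02096411 -0.16010314]
2387 (np.int64(227), np.int64(285), np.int64(156), np.int64(215)) [0.48133674 0.02157114 0.026     ]
```

View pics/fin.png

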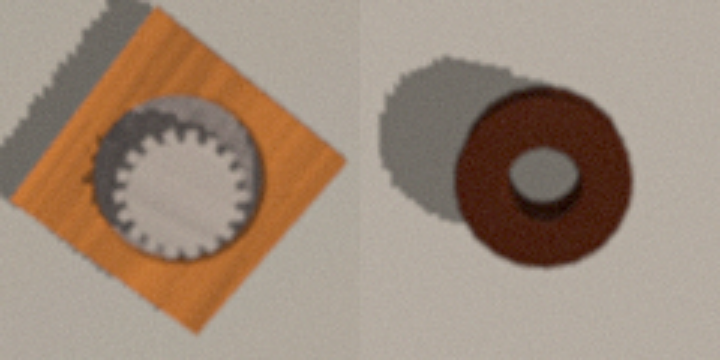

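The wheel is in the recess, and the drum stands alone with its centre near (0.482, 0.0215). Grasping the drum.

move_arm(increments=[[0.005, 0, 0.12, 0, 0, 0, 1], [0.005, 0, 0.24, 0, 0, 0, 1], [0.005, 0, 0.34, 0, 0, 0, 1], [0.005, 0, 0.4, 0, 0, 0, 1], [0.005, 0, 0.43, 0, 0, 0, 1], [0.005, 0, 0.43, 0, 0, 0, 1], [0.005, 0, 0.43, 0, 0, 0, 1]])

```text
time_s: 20.1
position: [0.4815, 0.022, 0.0162]
tcp_rot: [[-1.0, 0.001, -0.0], [0.001, 1.0, -0.0], [0.0, -0.0, -1.0]]
force: [0.3, 0.9, 0.3]
opening: 0.998
grasp_force: 0.0
```

move_arm(increments=[[0, 0, 0, 0, 0, 0, 0], [0, 0, 0, 0, 0, 0, 0], [0, 0, 0, 0, 0, 0, 0], [0, 0, 0, 0, 0, 0, 0], [0, 0, 0, 0, 0, 0, 0], [0, 0, 0, 0, 0, 0, 0], [0, 0, 0, 0, 0, 0, 0]])

```text
time_s: 20.68
position: [0.4814, 0.0224, 0.0171]
tcp_rot: [[-1.0, -0.0, 0.002], [-0.0, 1.0, -0.0], [-0.002, -0.0, -1.0]]
force: [-0.8, 0.9, 6.5]
opening: 0.709
grasp_force: 30.6
```

move_arm(increments=[[0, 0, -0.02, 0, 0, 0, 0], [0, 0, -0.06, 0, 0, 0, 0], [0, 0, -0.15, 0, 0, 0, 0], [0, 0, -0.27, 0, 0, 0, 0], [0, 0, -0.38, 0, 0, 0, 0], [0, 0.06, -0.43, 0, 0, 0, 0], [0, 0.15, -0.43, 0, 0, 0, 0], [0, 0.26, -0.43, 0, 0, 0, 0], [0, 0.36, -0.43, 0, 0, 0, 0], [0, 0.46, -0.43, 0, 0, 0, 0]])

```text
time_s: 21.52
position: [0.4802, 0.1617, 0.1458]
tcp_rot: [[-1.0, 0.001, -0.0], [0.001, 1.0, 0.0], [0.0, 0.0, -1.0]]
force: [-0.5, -0.1, -0.7]
opening: 0.709
grasp_force: 30.4
```

move_arm(increments=[[-0.01, 0.1, 0, 0, 0, 0, 0], [-0.01, 0.2, 0, 0, 0, 0, 0], [-0.01, 0.3, 0, 0, 0, 0, 0], [-0.01, 0.4, 0, 0, 0, 0, 0], [-0.01, 0.5, 0, 0, 0, 0, 0], [-0.01, 0.6, 0, 0, 0, 0, 0], [-0.01, 0.7, 0, 0, 0, 0, 0], [-0.01, 0.78, 0, 0, 0, 0, 0], [-0.01, 0.818, 0, 0, 0, 0, 0], [-0.01, 0.818, 0, 0, 0, 0, 0]])

```text
time_s: 22.35
position: [0.4833, 0.4079, 0.1452]
tcp_rot: [[-1.0, -0.003, 0.0], [-0.003, 1.0, 0.001], [-0.0, 0.001, -1.0]]
force: [0.4, 0.3, -1.0]
opening: 0.71
grasp_force: 30.4
```

move_arm(increments=[[0, 0, 0, 0, 0, 0, 0], [0, 0, 0, 0, 0, 0, 0], [0, 0, 0, 0, 0, 0, 0]])

```text
time_s: 22.6
position: [0.4838, 0.4041, 0.1452]
tcp_rot: [[-1.0, 0.002, -0.001], [0.002, 1.0, -0.001], [0.001, -0.001, -1.0]]
force: [0.2, 0.6, -1.1]
opening: 0.708
grasp_force: 30.4
```

```bash
python3 - <<'E'
from h import *
s=bot.read_state();print(s["position"],s["opening"],s["force"],s["grasp_force"])
w=viewer.capture("wrist");n=proj(w,[.484,.4054,.01]);print(n)
h=cv2.cvtColor(w["image"],cv2.COLOR_BGR2HSV);m=cv2.inRange(h,np.array([50,60,20]),np.array([90,255,255]))
ys,xs=np.nonzero(m);print(len(xs))
# corners of visible green: extremes, on z=.01
for i in (xs.argmin(),xs.argmax(),ys.argmin(),ys.argmax()): print((xs[i],ys[i]),np.round(at(w,(xs[i],ys[i]),.01)[:2],4))
d=cv2.inRange(h,np.array([0,80,10]),np.array([15,255,150]));Y,X=np.nonzero(d);k=(abs(X-256)<80);Y,X=Y[k],X[k];print("drum",X.min(),X.max(),Y.min(),Y.max())
t=viewer.capture("top")
print([ (np.round(q["conf"],2),np.round(at(w,q["location"],.03),3)) for q in nets.find_in("wrist","spindle")[:2]])
E
```

```text
[0.48382889 0.40406907 0.14517779] 0.7080755279796749 [ 0.23167424  0.59155736 -1.10181749] 30.377206566918176
[257.41408572 183.8311038 ]
4097
(np.int64(0), np.int64(237)) [0.5486 0.1015]
(np.int64(511), np.int64(239)) [0.5516 0.7046]
(np.int64(279), np.int64(142)) [0.438  0.4283]
(np.int64(45), np.int64(383)) [0.7761 0.104 ]
drum 177 335 189 383
[(np.float64(0.55), array([0.467, 0.411, 0.03 ]))]
```

```bash
python3 - <<'E'
from h import *
t=viewer.capture("top");s=viewer.capture("side")
im=cv2.imread("pics/top0.png");h=cv2.cvtColor(im,cv2.COLOR_BGR2HSV);m=cv2.inRange(h,np.array([50,70,20]),np.array([90,255,255]))
m[:,:95]=0;m[:,140:]=0
p=np.argwhere(m>0)[:,::-1];P=np.array([at(t,q,.01)[:2] for q in p]).astype(np.float32)
r=cv2.minAreaRect(P);print(r,np.round(cv2.boxPoints(r),4).tolist())
print("pin top: top cam",at(t,(114.8,217.2),.053),"side",at(s,(157.5,150.2),.053))
w=viewer.capture("wrist");h=cv2.cvtColor(w["image"],cv2.COLOR_BGR2HSV);m=cv2.inRange(h,np.array([50,60,20]),np.array([90,255,255]))
n,l,st,_=cv2.connectedComponentsWithStats(m)
ps=[tuple(map(int,a)) for a in st if a[4]>60];print(ps)
W=np.array([at(w,(x,y),.01)[:2] for y,x in np.argwhere(l==l[145,278])])
if l[145,278]:
  # signed extents along the base axes
  a=np.deg2rad(r[2]);
  for u in ([np.cos(a),np.sin(a)],[-np.sin(a),np.cos(a)]):
    print(np.round(u,3),"wrist",(W@u).min(),(W@u).max(),"top",(P@u).min(),(P@u).max())
E
```

```text
((0.48420804738998413, 0.40552979707717896), (0.07854311168193817, 0.07815836369991302), 13.298611640930176) [[0.43700000643730164, 0.4345000088214874], [0.45500001311302185, 0.35850000381469727], [0.5314000248908997, 0.3765000104904175], [0.5134000182151794, 0.45260000228881836]]
pin top: top cam [0.48323782 0.40261798 0.053     ] side [0.48347062 0.40054562 0.053     ]
[(0, 0, 512, 384, 192493), (214, 142, 84, 67, 3293)]
[0.973 0.23 ] wrist 0.5246981408357896 0.603076680728875 top 0.525234617600281 0.603777728974186
[-0.23   0.973] wrist 0.24384506712019413 0.3224176981604928 top 0.2441955777430112 0.32235393973395865
```

move_arm(increments=[[0, 0.001, 0.06, 0, 0, 0, 0], [0, 0.001, 0.12, 0, 0, 0, 0], [0, 0.001, 0.18, 0, 0, 0, 0], [0, 0.001, 0.24, 0, 0, 0, 0], [0, 0.001, 0.3, 0, 0, 0, 0], [0, 0.001, 0.34, 0, 0, 0, 0], [0, 0.001, 0.36, 0, 0, 0, 0], [0, 0.001, 0.365, 0, 0, 0, 0], [0, 0.001, 0.365, 0, 0, 0, 0], [0, 0.001, 0.365, 0, 0, 0, 0]])

```text
time_s: 23.73
position: [0.4846, 0.4066, 0.0367]
tcp_rot: [[-1.0, 0.0, 0.002], [0.0, 1.0, 0.001], [-0.002, 0.001, -1.0]]
force: [0.1, -0.4, -0.5]
opening: 0.712
grasp_force: 30.4
```

move_arm(increments=[[0, 0, 0.015, 0, 0, 0, 0], [0, 0, 0.027, 0, 0, 0, 0], [0, 0, 0.033, 0, 0, 0, 0], [0, 0, 0.033, 0, 0, 0, 0], [0, 0, 0.033, 0, 0, 0, 0]])

```text
time_s: 24.15
position: [0.4843, 0.4064, 0.0272]
tcp_rot: [[-1.0, -0.0, 0.001], [-0.0, 1.0, 0.0], [-0.001, 0.0, -1.0]]
force: [-0.9, -0.2, 6.5]
opening: 0.714
grasp_force: 30.6
```

move_arm(increments=[[0, 0, -0.002, 0, 0, 0, 1], [0, 0, -0.002, 0, 0, 0, 1], [0, 0, -0.002, 0, 0, 0, 1], [0, 0, -0.002, 0, 0, 0, 1], [0, 0, -0.002, 0, 0, 0, 1], [0, 0, -0.002, 0, 0, 0, 1], [0, 0, -0.1, 0, 0, 0, 1], [0, 0, -0.23, 0, 0, 0, 1], [0, 0, -0.36, 0, 0, 0, 1], [0, 0, -0.42, 0, 0, 0, 1]])

```text
time_s: 24.98
position: [0.486, 0.4074, 0.1566]
tcp_rot: [[-1.0, -0.0, 0.006], [-0.0, 1.0, 0.004], [-0.006, 0.004, -1.0]]
force: [1.5, 0.1, 0.3]
opening: 0.999
grasp_force: 0.0
```

move_arm(increments=[[0.1, 0, -0.1, 0, 0, 0, 1], [0.1, 0, -0.15, 0, 0, 0, 1], [0.1, 0, -0.15, 0, 0, 0, 1], [0.1, 0, -0.15, 0, 0, 0, 1]])

```text
time_s: 25.32
position: [0.4545, 0.4066, 0.1978]
tcp_rot: [[-1.0, -0.0, 0.003], [-0.0, 1.0, 0.001], [-0.003, 0.001, -1.0]]
force: [-0.4, 0.1, -0.2]
opening: 1.001
grasp_force: 0.0
```

```bash
python3 - <<'E'
from h import *
s=bot.read_state();print(s["position"],s["opening"],s["force"])
w=viewer.capture("wrist")
d=blob(w["image"],[0,80,10],[15,255,150],proj(w,[.484,.405,.036]),40)
e=d[3];mm=np.linalg.norm(at(w,(e[0],d[0][1]),.036)-at(w,(e[1]+1,d[0][1]),.036))
print(d[1],e,at(w,d[0],.036),"width if top at .036:",mm)
sd=viewer.capture("side")
for t,c,z in [("drum_mid","side",.023),("nut_mid","side",.011),("bearing_mid","side",.012),("wheel_mid","side",.015),("crank","side",.01),("lure_box","side",.029)]:
    for q in nets.find_in(c,t)[:1]: print(t,round(q["conf"],2),np.round(at(sd,q["location"],z),3))
b=blob(sd["image"],[0,80,10],[15,255,150],proj(sd,[.484,.405,.023]),25);print(b[1],b[3],proj(sd,[.484,.405,.01]),proj(sd,[.484,.405,.036]))
E
```

```text
[0.45450291 0.40656819 0.19778528] 1.0010059682078325 [-0.35700283  0.12543898 -0.18800833]
1717 (np.int64(231), np.int64(280), np.int64(175), np.int64(226)) [0.48373449 0.40609828 0.036     ] width if top at .036: 0.06183868376349099
nut_mid 0.57 [0.627 0.152 0.011]
bearing_mid 0.59 [ 0.5   -0.387  0.012]
wheel_mid 0.74 [ 0.656 -0.137  0.015]
crank 0.59 [ 0.444 -0.179  0.01 ]
lure_box 0.81 [0.428 0.18  0.029]
227 (np.int64(149), np.int64(168), np.int64(149), np.int64(165)) [158.7254067  160.86868241] [157.64453061 154.09341364]
```

```bash
python3 -c "
from rig import workorder
print(workorder.hand_in())"
```

```text
the job is handed in; nothing more can be done
None
```

The job is handed in at about 25 s of the 120 s limit. The nut is in the dish, the bearing in the tray, the wheel in the recess and the drum over the pin at base height, all let go. The first three were seen in place in pictures, the drum only by measurement, and the box and crank were not handled.

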